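# Put the guest's dish of sweets right

### The job

The guest's dish, the one right in front of the tea bowl on the robot's side, should hold exactly three sweets, one of each kind (round, bar and cross), but it was laid with two of one kind and none of another. Move the surplus sweet into one of the other two dishes and bring a sweet of the missing kind from them to the guest's dish, setting each down gently, flat on the dish floor, without dropping it. At the end every sweet lies flat in a dish, and the tea bowl, whisks and canister stand where they stood.

Things in the scene. Friction and masses are not known exactly. Their poses are not given: they have to be found in the camera images.
- dish_1: one of three alike grey speckled stoneware dishes, fixed on the cabinet top: round, 210 mm across the rim, rim 20 mm high; flat inner floor about 180 mm across, 8 mm above the cabinet top; origin at the centre of its underside
- dish_2: one of three alike grey speckled stoneware dishes, fixed on the cabinet top: round, 210 mm across the rim, rim 20 mm high; flat inner floor about 180 mm across, 8 mm above the cabinet top; origin at the centre of its underside
- dish_3: one of three alike grey speckled stoneware dishes, fixed on the cabinet top: round, 210 mm across the rim, rim 20 mm high; flat inner floor about 180 mm across, 8 mm above the cabinet top; origin at the centre of its underside
- round_1: round sweet: a plain upright cylinder of pale pressed sugar, 28 mm across, 22 mm tall, its top edge bevelled; about 22 g, loose, lying flat in one of the dishes; origin at the centre of its underside, z up
- round_2: round sweet: a plain upright cylinder of pale pressed sugar, 28 mm across, 22 mm tall, its top edge bevelled; about 22 g, loose, lying flat in one of the dishes; origin at the centre of its underside, z up
- round_3: round sweet: a plain upright cylinder of pale pressed sugar, 28 mm across, 22 mm tall, its top edge bevelled; about 22 g, loose, lying flat in one of the dishes; origin at the centre of its underside, z up
- bar_1: bar-shaped sweet of pale pressed sugar, 46 mm long (own x) by 18 mm wide (own y), 16 mm thick; about 22 g, loose, lying flat in one of the dishes; origin at the centre of its underside, z up
- bar_2: bar-shaped sweet of pale pressed sugar, 46 mm long (own x) by 18 mm wide (own y), 16 mm thick; about 22 g, loose, lying flat in one of the dishes; origin at the centre of its underside, z up
- bar_3: bar-shaped sweet of pale pressed sugar, 46 mm long (own x) by 18 mm wide (own y), 16 mm thick; about 22 g, loose, lying flat in one of the dishes; origin at the centre of its underside, z up
- cross_1: cross-shaped sweet of pale pressed sugar: two crossed bars along its own x and y, each 40 mm long and 14 mm wide, 16 mm thick; about 22 g, loose, lying flat in one of the dishes; origin at the centre of its underside, z up
- cross_2: cross-shaped sweet of pale pressed sugar: two crossed bars along its own x and y, each 40 mm long and 14 mm wide, 16 mm thick; about 22 g, loose, lying flat in one of the dishes; origin at the centre of its underside, z up
- cross_3: cross-shaped sweet of pale pressed sugar: two crossed bars along its own x and y, each 40 mm long and 14 mm wide, 16 mm thick; about 22 g, loose, lying flat in one of the dishes; origin at the centre of its underside, z up
- tea_bowl: dark tea bowl, 120 mm across the rim, 72 mm high, loose; it stands close behind the guest's dish as seen from the robot (about 175 mm farther along +x than that dish, centre to centre); origin at the centre of its underside
- whisk_1: bamboo tea whisk standing loose on its narrow handle, head up: handle 26 mm, head 54 mm across, 108 mm tall; origin at the centre of its underside; a bystander, easily toppled
- whisk_2: bamboo tea whisk standing loose on its narrow handle, head up: handle 26 mm, head 54 mm across, 108 mm tall; origin at the centre of its underside; a bystander, easily toppled
- canister: pewter tea canister with its screw-top lid on, 73 mm across, 124 mm tall, loose; origin at the centre of its underside; a bystander
- whisk_holder: white porcelain whisk holder, 62 mm across, 74 mm tall, fixed; origin at the centre of its underside; a bystander

How it is judged (in metres and radians):
At the end, for the whole second after the job is handed in: The dish within 220 mm of the tea bowl (centres) holds exactly one round, one bar, one cross. All nine sweets lie in a dish (within 88 mm of its centre), flat (under 0.15 rad, within 5 mm of its floor), at rest. Tea bowl, whisks and canister within 15 mm of their starts (((horizontal distance between dish_1 and tea_bowl below 0.22 m and horizontal distance between any of round_1, round_2, round_3 and dish_1 below 0.088 m and horizontal distance between any of bar_1, bar_2, bar_3 and dish_1 below 0.088 m and horizontal distance between any of cross_1, cross_2, cross_3 and dish_1 below 0.088 m and not (horizontal distance between each of round_1, round_2 and dish_1 below 0.088 m) and not (horizontal distance between each of round_1, round_3 and dish_1 below 0.088 m) and not (horizontal distance between each of round_2, round_3 and dish_1 below 0.088 m) and not (horizontal distance between each of bar_1, bar_2 and dish_1 below 0.088 m) and not (horizontal distance between each of bar_1, bar_3 and dish_1 below 0.088 m) and not (horizontal distance between each of bar_2, bar_3 and dish_1 below 0.088 m) and not (horizontal distance between each of cross_1, cross_2 and dish_1 below 0.088 m) and not (horizontal distance between each of cross_1, cross_3 and dish_1 below 0.088 m) and not (horizontal distance between each of cross_2, cross_3 and dish_1 below 0.088 m)) or (horizontal distance between dish_2 and tea_bowl below 0.22 m and horizontal distance between any of round_1, round_2, round_3 and dish_2 below 0.088 m and horizontal distance between any of bar_1, bar_2, bar_3 and dish_2 below 0.088 m and horizontal distance between any of cross_1, cross_2, cross_3 and dish_2 below 0.088 m and not (horizontal distance between each of round_1, round_2 and dish_2 below 0.088 m) and not (horizontal distance between each of round_1, round_3 and dish_2 below 0.088 m) and not (horizontal distance between each of round_2, round_3 and dish_2 below 0.088 m) and not (horizontal distance between each of bar_1, bar_2 and dish_2 below 0.088 m) and not (horizontal distance between each of bar_1, bar_3 and dish_2 below 0.088 m) and not (horizontal distance between each of bar_2, bar_3 and dish_2 below 0.088 m) and not (horizontal distance between each of cross_1, cross_2 and dish_2 below 0.088 m) and not (horizontal distance between each of cross_1, cross_3 and dish_2 below 0.088 m) and not (horizontal distance between each of cross_2, cross_3 and dish_2 below 0.088 m)) or (horizontal distance between dish_3 and tea_bowl below 0.22 m and horizontal distance between any of round_1, round_2, round_3 and dish_3 below 0.088 m and horizontal distance between any of bar_1, bar_2, bar_3 and dish_3 below 0.088 m and horizontal distance between any of cross_1, cross_2, cross_3 and dish_3 below 0.088 m and not (horizontal distance between each of round_1, round_2 and dish_3 below 0.088 m) and not (horizontal distance between each of round_1, round_3 and dish_3 below 0.088 m) and not (horizontal distance between each of round_2, round_3 and dish_3 below 0.088 m) and not (horizontal distance between each of bar_1, bar_2 and dish_3 below 0.088 m) and not (horizontal distance between each of bar_1, bar_3 and dish_3 below 0.088 m) and not (horizontal distance between each of bar_2, bar_3 and dish_3 below 0.088 m) and not (horizontal distance between each of cross_1, cross_2 and dish_3 below 0.088 m) and not (horizontal distance between each of cross_1, cross_3 and dish_3 below 0.088 m) and not (horizontal distance between each of cross_2, cross_3 and dish_3 below 0.088 m))) and (horizontal distance between round_1 and dish_1 below 0.088 m or horizontal distance between round_1 and dish_2 below 0.088 m or horizontal distance between round_1 and dish_3 below 0.088 m) and height (world z) of round_1 between 0.003 and 0.013 m and angle between each of round_1, round_2, round_3, bar_1, bar_2, bar_3, cross_1, cross_2, cross_3's own z axis and vertical below 0.15 rad and linear speed of each of round_1, round_2, round_3, bar_1, bar_2, bar_3, cross_1, cross_2, cross_3 below 0.02 m/s and (horizontal distance between round_2 and dish_1 below 0.088 m or horizontal distance between round_2 and dish_2 below 0.088 m or horizontal distance between round_2 and dish_3 below 0.088 m) and height (world z) of round_2 between 0.003 and 0.013 m and (horizontal distance between round_3 and dish_1 below 0.088 m or horizontal distance between round_3 and dish_2 below 0.088 m or horizontal distance between round_3 and dish_3 below 0.088 m) and height (world z) of round_3 between 0.003 and 0.013 m and (horizontal distance between bar_1 and dish_1 below 0.088 m or horizontal distance between bar_1 and dish_2 below 0.088 m or horizontal distance between bar_1 and dish_3 below 0.088 m) and height (world z) of bar_1 between 0.003 and 0.013 m and (horizontal distance between bar_2 and dish_1 below 0.088 m or horizontal distance between bar_2 and dish_2 below 0.088 m or horizontal distance between bar_2 and dish_3 below 0.088 m) and height (world z) of bar_2 between 0.003 and 0.013 m and (horizontal distance between bar_3 and dish_1 below 0.088 m or horizontal distance between bar_3 and dish_2 below 0.088 m or horizontal distance between bar_3 and dish_3 below 0.088 m) and height (world z) of bar_3 between 0.003 and 0.013 m and (horizontal distance between cross_1 and dish_1 below 0.088 m or horizontal distance between cross_1 and dish_2 below 0.088 m or horizontal distance between cross_1 and dish_3 below 0.088 m) and height (world z) of cross_1 between 0.003 and 0.013 m and (horizontal distance between cross_2 and dish_1 below 0.088 m or horizontal distance between cross_2 and dish_2 below 0.088 m or horizontal distance between cross_2 and dish_3 below 0.088 m) and height (world z) of cross_2 between 0.003 and 0.013 m and (horizontal distance between cross_3 and dish_1 below 0.088 m or horizontal distance between cross_3 and dish_2 below 0.088 m or horizontal distance between cross_3 and dish_3 below 0.088 m) and height (world z) of cross_3 between 0.003 and 0.013 m and distance of each of tea_bowl, whisk_1, whisk_2, canister from where it was at the start of the episode below 0.015 m); the robot touches nothing.
It fails at once if a sweet was let go more than 20 mm above the dish floor (dropped or put on top of something) ((height (world z) of round_1 above 0.028 m and contact force between round_1 and the fingers below 0.02 N) or (height (world z) of round_2 above 0.028 m and contact force between round_2 and the fingers below 0.02 N) or (height (world z) of round_3 above 0.028 m and contact force between round_3 and the fingers below 0.02 N) or (height (world z) of bar_1 above 0.028 m and contact force between bar_1 and the fingers below 0.02 N) or (height (world z) of bar_2 above 0.028 m and contact force between bar_2 and the fingers below 0.02 N) or (height (world z) of bar_3 above 0.028 m and contact force between bar_3 and the fingers below 0.02 N) or (height (world z) of cross_1 above 0.028 m and contact force between cross_1 and the fingers below 0.02 N) or (height (world z) of cross_2 above 0.028 m and contact force between cross_2 and the fingers below 0.02 N) or (height (world z) of cross_3 above 0.028 m and contact force between cross_3 and the fingers below 0.02 N)).
It fails at once if a whisk, the canister or the tea bowl was shoved over 15 mm or toppled (distance of any of tea_bowl, whisk_1, whisk_2, canister from where it was at the start of the episode above 0.015 m or angle between any of tea_bowl, whisk_1, whisk_2, canister's own z axis and vertical above 0.3 rad).
It also fails if it takes over 64 s, if anything falls off the work surface, if the arm or the gripper's body presses on something with over 40 N, if the wrist force passes 120 N, or if a joint passes its speed limit or range.

### The arm

A 6-joint arm with a two-finger parallel gripper is mounted at the origin on the work surface. World frame = base frame: x ahead of the robot, y to its left, z up, the work surface at z = 0. Lengths are in mm, angles in rad, forces in N, time in s.
With the tool pointing down it reaches from about 275 to 1000 mm from the base axis. Payload 8.4 kg.
Tool frame: the origin (TCP) lies at the very end of the fingers, on their centre line; the grasp point (between the pads) lies 19 mm behind it; z points along the fingers, y is the line along which they close (so a half turn about z gives the same grasp; the last joint's range is limited). The gripper opens to 85 mm and grips with 20 to 120 N. Pads are 22 mm wide; open, the fingers measure 114 mm over their backs; the gripper's body (76 mm by 85 mm) begins 54 mm behind the grasp point. The pads swing forward as they close: fully open they stand 13 mm farther back than shut.
Start: joints at [1.143, 0.353, 1.633, -0, 1.155, -0.002], TCP at [258.155, 569.196, 192.681] pointing down, gripper open.
Joint ranges: [-2.63, 2.63], [-0.92, 2.1], [0.06, 2.66], [-1.3, 4.44], [0, 2.69], [-3.02, 3.02]. Speed limits (rad/s): [2.22, 2.22, 2.79, 3.14, 3.14, 3.14].

### API

Orientations are given as [roll, pitch, yaw] about the fixed x, y, z axes, in that order (R = Rz(yaw) Ry(pitch) Rx(roll)).
In Python, from rig import telemetry, imaging, r gives the robot as it stands. The module is installed in compiled form; this text tells all that it offers.
- The arm moves only by the tool step_arm, never from a script. Its argument "moves" is a list of rows, each a list of 3 entries, a list of its own where there are three numbers: the turn, a rotation vector about the tool's x, y, z scaled (see below), then the shift along the tool's x, y, z scaled (see below), then the opening, from -1 (shut) to 1 (fully open). A call has 1 to 8 rows; each row is the pose to reach, as a shift and turn from the pose commanded when the call began, along the tool's axes at that moment; what a row does not reach only later rows make up. The controller multiplies each number of a shift by 200 mm and each number of a turn by 45 degrees. A row lasts 1/10 s, in which the tool goes at most 50 mm and 8.59 degrees, less where a joint would pass 70% of its speed; a pose out of reach is approached as far as the arm can. A call with a number of a shift or a turn outside -1 to 1 is refused whole. A call with a gripper value outside its range is refused whole. The fingers move at their own pace and stop on an object; "squeeze" is the grip in N (left out, the last holds). Time passes only in rows, so rows that repeat a pose let the fingers close. It gives the time, the measured TCP pose, the force, the opening and the grip force at its end, in the units of the state.
- telemetry.sense(): the state, without advancing time (a new reading comes with each control period).
- imaging.grab_frame(name): name is "scene" or "top" or "wrist"; returns the picture (400x640x3 uint8, red, green, blue); there is no depth.
- imaging.calibration(name): a dict with "fx", "fy", "cx", "cy" (pixels), "cam_to_world" (4x4, takes a point from camera to world coordinates). Camera axes: x right, y up, looking along -z (the intrinsics and any distortion apply to the point x, -y, -z); pixel columns grow to the right and rows downward; lengths in mm; the calibration is good to about 2 mm. A picture is of the moment at which its call begins: read the wrist's pose just before it. calibration takes no time and is no camera call; for the wrist camera it gives the pose at the moment of the call.
- r.sign_off(): hands the job in; it is judged then, once.
Trained networks look in the newest picture that a camera, given by its name, has taken for a name from the list of things; names that differ only in an ending like _2 or _b are one class to them, and where a whole thing is asked for, a point or a joint stands for the part that bears it (a point fixed in the world has none). Each returns a list of dicts, best first, with "conf" (0 to 1); they miss things now and then, are a little off and sometimes report something else, mostly with a low value. They report only what shows in the picture. A call takes as long as a camera call.
- imaging.recognise(camera, name): "extent" ([left, top, width, height] in pixels, round what is visible of it).
- imaging.mark_of(camera, name): "xy" ([column, row] in pixels: a listed point, or the origin of a listed thing).
The state is a dict: "clock": time; "qpos": joint angles; "qvel": joint speeds; "joint_efforts": joint torques, N m; "eef_pos": TCP position; "tcp_rot": TCP orientation; "contact_force": force on the tool from outside, world axes, zero at the start; "wrist_torque": the same for the moment, N m; "opening": opening from 0.0 (shut) to 1.0 (fully open); "grasp_force": force on a finger pad.
Only numpy, scipy, OpenCV 4.12 (cv2) and the standard library are available. Lean on these libraries where they do the work, as an engineer would, in place of code of your own. Each camera call takes 0.05 s, during which the arm holds its last target. There are 200 camera calls.

## Working session

There is one attempt and no reset: what is moved stays moved. The work goes in short steps, Python scripts to look and compute and a tool call to move; the robot and the scene stay as the last step left them, time stands still between calls to the robot, and variables do not carry over. Pictures are saved under pics/ and viewed, at most 10 in all, crops included, and the job is handed in when it is done.

Besides the shell and the picture viewer there is one more tool, called after "Emit:" as a command line: name --argument value ..., lists and objects as JSON in quotes. step_arm: Moves the arm, as the interface text tells. Its arguments: {"type":"object","properties":{"moves":{"type":"array"},"squeeze":{"type":"number"}},"required":["moves"]}

```bash
mkdir -p pics
cat > h.py <<'E'
import numpy as np, cv2
from rig import telemetry, imaging, r
def save(cam,fn):
    im=imaging.grab_frame(cam); cv2.imwrite('pics/'+fn,im[:,:,::-1]); return im
def ray(cam,uv,c=None):
    c=c or imaging.calibration(cam); T=np.array(c['cam_to_world'])
    d=T[:3,:3]@np.array([(uv[0]-c['cx'])/c['fx'],-(uv[1]-c['cy'])/c['fy'],-1])
    return T[:3,3],d
def atz(cam,uv,z,c=None):
    o,d=ray(cam,uv,c); return o+d*(z-o[2])/d[2]
def tri(o1,d1,o2,d2):
    s=np.linalg.lstsq(np.stack([d1,-d2],1),o2-o1,rcond=None)[0]
    p,q=o1+s[0]*d1,o2+s[1]*d2
    return (p+q)/2,np.linalg.norm(p-q)
E
python3 - <<'E'
from h import *
np.set_printoptions(precision=3,suppress=True)
print(telemetry.sense())
for c in ['scene','top']:
    save(c,c+'0.png'); k=imaging.calibration(c); print(k)
    for n in ['dish_1','round_1','bar_1','cross_1','tea_bowl','whisk_1','canister','whisk_holder']:
        for d in imaging.mark_of(c,n): print(c,n,round(d['conf'],2),np.round(d['xy'],1),atz(c,d['xy'],8 if n[:2] in('ro','ba','cr') else 0)[:2])
E
```

```text
{'clock': 0.0, 'qpos': array([ 1.143,  0.354,  1.634, -0.   ,  1.155, -0.002]), 'qvel': array([-0.001,  0.001, -0.001,  0.001, -0.   ,  0.001]), 'joint_efforts': array([  0.003, -60.525, -34.208,   0.   ,   0.009,   0.   ]), 'eef_pos': array([257.944, 568.693, 191.951]), 'tcp_rot': array([-3.14 ,  0.   ,  2.716]), 'contact_force': array([-0.109, -0.177,  0.325]), 'wrist_torque': array([ 0.041, -0.026, -0.011]), 'grasp_force': 0.0, 'opening': 1.0023963269237872}
{'fx': 399.38579056015527, 'fy': 399.38579056015527, 'cx': 324.85605109172315, 'cy': 200.9641373306598, 'cam_to_world': array([[ -0.884,  -0.267,   0.384, 925.27 ],
       [  0.468,  -0.484,   0.74 , 668.658],
       [ -0.012,   0.833,   0.553, 542.321],
       [  0.   ,   0.   ,   0.   ,   1.   ]])}
scene dish_1 0.81 [340.8 209.6] [532.598  -6.173]
scene dish_1 0.71 [459.7 303.2] [492.732 346.034]
scene dish_1 0.65 [303.2 153. ] [ 483.447 -319.346]
scene round_1 0.67 [458.1 322.5] [531.121 380.764]
scene round_1 0.48 [293.3 154.7] [ 520.136 -308.997]
scene round_1 0.47 [464.  278.2] [448.692 308.95 ]
scene bar_1 0.83 [489.2 3
[... 1304 characters left out ...]

top round_1 0.57 [193.2 220.2] [529.813 377.856]
top round_1 0.45 [432.6 214.5] [ 531.369 -296.216]
top round_1 0.2 [445.4 225.8] [ 498.722 -329.48 ]
top bar_1 0.69 [340.8 200. ] [578.604 -40.194]
top bar_1 0.6 [318.3 227.3] [502.083  24.96 ]
top bar_1 0.44 [190.  244.8] [460.556 384.01 ]
top cross_1 0.73 [461.  242.8] [ 450.521 -368.754]
top cross_1 0.68 [346.1 230.7] [490.866 -52.507]
top cross_1 0.48 [459.3 212.2] [ 536.262 -371.211]
top tea_bowl 0.78 [208.8 171.7] [672.756 340.77 ]
top tea_bowl 0.37 [462.2 216.6] [ 524.823 -380.985]
top whisk_1 0.66 [388.1 163.5] [ 685.002 -180.55 ]
top canister 0.94 [387.  275.6] [ 365.351 -161.456]
top whisk_holder 0.57 [280.3 277.6] [365.637 132.487]
```

Run:
```python
import cv2,numpy as np
a=cv2.imread('pics/top0.png')[140:300,150:510]; b=cv2.imread('pics/scene0.png')[110:370,220:520]
a=cv2.resize(a,(800,356),interpolation=3);
cv2.imwrite('pics/t.png',a); cv2.imwrite('pics/s.png',cv2.resize(b,(690,598),interpolation=3))
```

```text
(no output)
```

View pics/t.png

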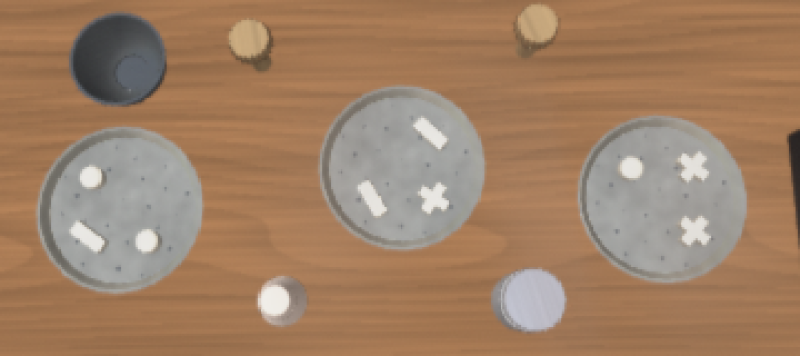

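View pics/s.png

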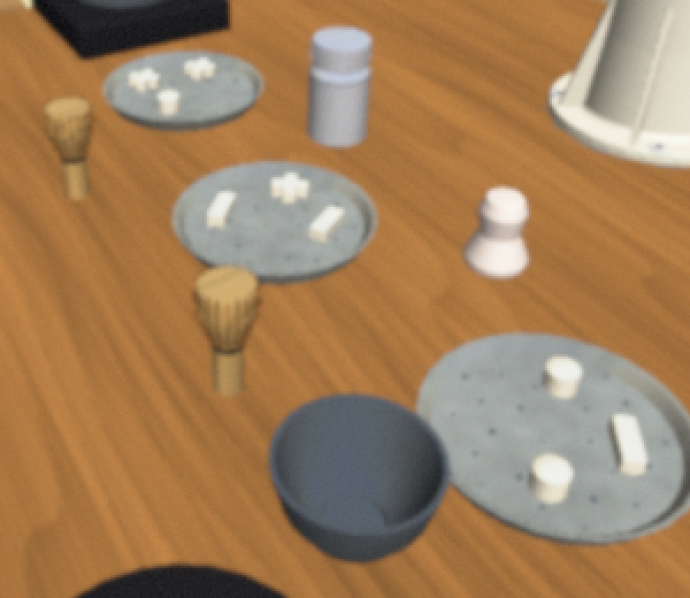

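```bash
cat >> h.py <<'E'
def go(p,yawdeg,tilt0=True):
    """print units to reach p (mm), tool down with yaw, from the current pose"""
    from scipy.spatial.transform import Rotation as Ro
    s=telemetry.sense(); R=Ro.from_euler('xyz',s['tcp_rot'])
    G=Ro.from_euler('xyz',[np.pi,0,np.radians(yawdeg)])
    print('now',np.round(s['eef_pos'],1),np.round(np.degrees(s['tcp_rot']),2),'turn',np.round((R.inv()*G).as_rotvec()/np.radians(45),4),'shift',np.round(R.inv().apply(np.array(p)-s['eef_pos'])/200,4))
E
python3 - <<'E'
from h import *
import itertools
np.set_printoptions(precision=1,suppress=True)
for n in ['round_1','bar_1','cross_1','dish_1']:
    A=[d['xy'] for d in imaging.mark_of('scene',n) if d['conf']>.3];B=[d['xy'] for d in imaging.mark_of('top',n) if d['conf']>.3]
    for a,b in itertools.product(A,B):
        p,e=tri(*ray('scene',a),*ray('top',b))
        if e<12 and abs(p[2])<40: print(n,p,round(e,1))
# blob centroids of white sweets in top image
im=cv2.imread('pics/top0.png'); m=(im.min(2)>190).astype(np.uint8)
N,l,st,ce=cv2.connectedComponentsWithStats(m)
for i in range(1,N):
    if 15<st[i,4]<400: print('top blob',ce[i],st[i,4],atz('top',ce[i],24)[:2])
go([447,305,200],225)
E
```

```text
round_1 [529.8 379.1   5.6] 1.1
round_1 [ 528.5 -292.7   17.7] 3.1
round_1 [445.9 305.9   4.2] 1.5
bar_1 [460.8 381.3  13.3] 2.3
bar_1 [577.9 -40.9  20.7] 4.3
bar_1 [499.8  27.2   3.5] 7.2
cross_1 [491.7 -53.1   7.6] 2.0
cross_1 [ 530.8 -363.4   26.5] 5.6
cross_1 [ 451.8 -369.7    7.9] 3.0
dish_1 [535.6  -8.    0.6] 7.1
dish_1 [500.  350.1   8.1] 2.2
dish_1 [ 480.8 -334.2   -6.2] 7.6
top blob [113.6 169.2] 87 [680.  607.3]
top blob [ 84.3 186.4] 87 [631.1 687.2]
top blob [ 67.3 190.1] 29 [621.5 735.1]
top blob [343.2 199.1] 94 [577.9 -46.3]
top blob [108.6 209.4] 121 [563.2 612.2]
top blob [ 91.6 202.3] 17 [584.6 662.3]
top blob [461.6 214.4] 107 [ 527.4 -371.6]
top blob [433.7 214.9] 75 [ 527.5 -294.7]
top blob [190.1 219. ] 68 [530.8 381.3]
top blob [316.9 228.9] 101 [495.8  28.6]
top blob [344.7 228.6] 108 [495. -48.]
top blob [462.2 243.2] 109 [ 447.9 -366.6]
top blob [188.5 245.9] 104 [456.2 382.4]
top blob [215.2 247.6] 77 [449.8 308.5]
top blob [272.7 274.7] 150 [373.6 150.2]
top blob [383.3 278.8] 87 [ 356.9 -147.5]
now [258.2 569.2 192.7] [-180.     0.   155.6] turn [-0.   0.  -1.5] shift [-1.4 -0.8 -0. ]
```

Emit:
step_arm --moves '[[[0, 0, -0.15], [-0.2, -0.11, 0], 1], [[0, 0, -0.3], [-0.4, -0.22, 0], 1], [[0, 0, -0.45], [-0.6, -0.33, 0], 1], [[0, 0, -0.6], [-0.8, -0.44, 0], 1], [[0, 0, -0.75], [-0.95, -0.54, 0], 1], [[0, 0, -0.9], [-0.95, -0.54, 0], 1], [[0, 0, -1], [-0.95, -0.54, 0], 1], [[0, 0, -1], [-0.95, -0.54, 0], 1]]' --squeeze 30

```text
clock: 2.1
eef_pos: [386.9, 392.1, 192.8]
tcp_rot: [3.141, 0.0, -2.782]
contact_force: [-0.3, 0.3, -0.6]
opening: 1.003
grasp_force: 0.0
```

Run:
```python
from h import *
np.set_printoptions(precision=3,suppress=True)
go([447,305,160],225)
print(imaging.calibration('wrist')); save('wrist','w1.png')
c=imaging.calibration('wrist')
for n in ['round_1','bar_1','dish_1']:
    for d in imaging.mark_of('wrist',n): print(n,round(d['conf'],2),d['xy'],atz('wrist',d['xy'],8,c))
```

```text
now [386.9 392.1 192.8] [ 179.99    0.01 -159.38] turn [ 0.     0.    -0.542] shift [-0.128 -0.513  0.164]
{'fx': 315.2873748869945, 'fy': 315.2873748869945, 'cx': 320.2707478973949, 'cy': 198.93488897257822, 'cam_to_world': array([[ -0.352,  -0.904,  -0.243, 326.034],
       [  0.936,  -0.34 ,  -0.091, 369.865],
       [ -0.   ,  -0.259,   0.966, 373.355],
       [  0.   ,   0.   ,   0.   ,   1.   ]])}
round_1 0.9 [270.1, 271.5] [530.123 377.802   8.   ]
round_1 0.83 [237.0, 195.4] [448.408 309.477   8.   ]
bar_1 0.83 [295.2, 222.3] [456.156 385.928   8.   ]
dish_1 0.86 [254.7, 230.5] [483.698 342.673   8.   ]
```

View pics/w1.png

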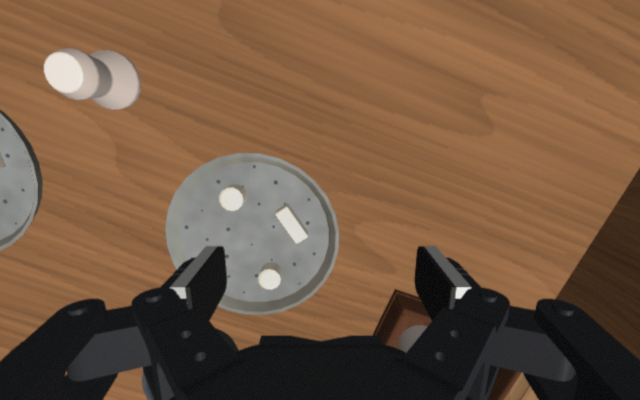

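The wrist view shows the guest dish centred near (252,232), with rounds at (232,198) and (270,278) and a bar at (291,224). This agrees with the overhead cameras, so the near round is the one to take.

Emit:
step_arm --moves '[[[0, 0, -0.18], [-0.03, -0.17, 0.05], 0.4], [[0, 0, -0.36], [-0.08, -0.34, 0.1], 0.4], [[0, 0, -0.542], [-0.127, -0.506, 0.2], 0.4], [[0, 0, -0.542], [-0.127, -0.506, 0.35], 0.4], [[0, 0, -0.542], [-0.127, -0.506, 0.45], 0.4], [[0, 0, -0.542], [-0.127, -0.506, 0.45], 0.4]]'

```text
clock: 2.9
eef_pos: [444.3, 305.3, 100.2]
tcp_rot: [3.141, -0.005, -2.358]
contact_force: [0.2, -0.1, 0.2]
opening: 0.701
grasp_force: 0.0
```

Run:
```python
from h import *
np.set_printoptions(precision=3,suppress=True)
go([448,307,11],225)
save('wrist','w2.png')
c=imaging.calibration('wrist')
for n in ['round_1','bar_1','dish_1']:
    for d in imaging.mark_of('wrist',n): print(n,round(d['conf'],2),d['xy'],atz('wrist',d['xy'],8,c))
```

```text
now [444.3 305.3 100.2] [ 179.95   -0.28 -135.08] turn [ 0.001 -0.006 -0.002] shift [-0.021 -0.008  0.446]
round_1 0.97 [308.9, 301.1] [532.782 378.101   8.   ]
round_1 0.84 [318.6, 195.7] [450.065 309.3     8.   ]
round_1 0.48 [51.0, 260.4] [674.519 174.058   8.   ]
dish_1 0.78 [316.3, 248.6] [487.963 343.95    8.   ]
```

View pics/w2.png

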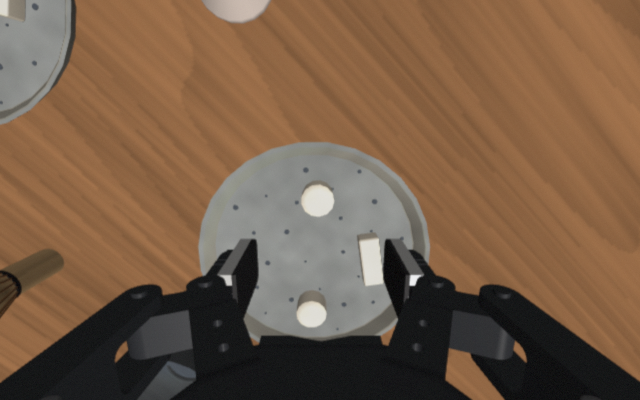

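Emit:
step_arm --moves '[[[0, 0, 0], [-0.021, -0.009, 0.18], 0.4], [[0, 0, 0], [-0.021, -0.009, 0.35], 0.4], [[0, 0, 0], [-0.021, -0.009, 0.4], 0.4], [[0, 0, 0], [-0.021, -0.009, 0.4], 0.4]]'

```text
clock: 3.5
eef_pos: [449.6, 308.1, 22.4]
tcp_rot: [3.141, -0.002, -2.356]
contact_force: [-0.1, 0.7, -0.6]
opening: 0.697
grasp_force: 0.0
```

Run:
```python
from h import *
np.set_printoptions(precision=4,suppress=True)
go([448,307.5,11],225)
```

```text
now [449.6 308.1  22.4] [ 179.98   -0.1  -134.99] turn [ 0.0004 -0.0022  0.0002] shift [0.0079 0.0035 0.0568]
```

Emit:
step_arm --moves '[[[0, 0, 0], [0.004, 0.003, 0.04], 0.4], [[0, 0, 0], [0.004, 0.003, 0.058], 0.4], [[0, 0, 0], [0.004, 0.003, 0.058], 0], [[0, 0, 0], [0.004, 0.003, 0.058], -0.4], [[0, 0, 0], [0.004, 0.003, 0.058], -0.8], [[0, 0, 0], [0.004, 0.003, 0.058], -1], [[0, 0, 0], [0.004, 0.003, 0.058], -1], [[0, 0, 0], [0.004, 0.003, 0.058], -1]]' --squeeze 30

```text
clock: 4.3
eef_pos: [449.2, 308.1, 11.2]
tcp_rot: [3.142, 0.0, -2.356]
contact_force: [-0.2, -0.3, -0.3]
opening: -0.002
grasp_force: 0.0
```

Run:
```python
from h import *
np.set_printoptions(precision=3,suppress=True)
im=save('wrist','w3.png'); im2=save('scene','s3.png')
cv2.imwrite('pics/c3.png',np.hstack([cv2.resize(im,(400,250)),cv2.resize(im2[230:370,370:530],(400,250*1))])[:,:,::-1])
for c in ['wrist','scene','top']:
  if c=='top': imaging.grab_frame(c)
  for d in imaging.mark_of(c,'round_1'): print(c,round(d['conf'],2),d['xy'],atz(c,d['xy'],8))
print(telemetry.sense()['opening'])
```

```text
wrist 0.87 [321.3, 220.4] [447.422 307.531   8.   ]
scene 0.57 [315.7, 203.3] [577.978 -48.286   8.   ]
scene 0.56 [291.3, 156.1] [ 528.924 -303.64     8.   ]
scene 0.54 [464.2, 279.8] [451.367 312.228   8.   ]
scene 0.3 [255.6, 190.3] [ 684.714 -174.596    8.   ]
top 0.59 [218.2, 249.4] [446.13 304.6    8.  ]
top 0.4 [434.0, 214.2] [ 532.134 -300.184    8.   ]
0.0010053972672528846
```

View pics/c3.png

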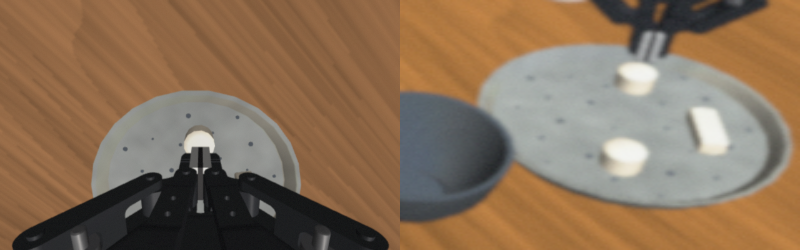

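```bash
python3 - <<'E'
from h import *
np.set_printoptions(precision=1,suppress=True)
p=telemetry.sense()['eef_pos']; print(p)
for n in ['wrist','scene','top']:
    c=imaging.calibration(n); T=np.linalg.inv(c['cam_to_world'])
    for z in [0,20]:
        q=T@np.r_[p[:2],p[2]+z,1]; print(n,z,c['cx']+c['fx']*q[0]/-q[2],c['cy']-c['fy']*q[1]/-q[2])
print(tri(*ray('wrist',(320,240)),*ray('scene',(469,262))))
E
python3 -c "
import cv2,numpy as np
a=cv2.imread('pics/w3.png')[180:330,220:420];b=cv2.imread('pics/s3.png')[210:330,390:550]
cv2.imwrite('pics/c4.png',np.hstack([cv2.resize(a,(400,300),interpolation=3),cv2.resize(b,(400,300),interpolation=3)]))"
```

```text
[449.2 308.1  11.1]
wrist 0 319.90786193836 224.65974762206073
wrist 20 319.848045363402 237.04834268944015
scene 0 463.76487405941805 276.81830688445865
scene 20 465.7337146104686 268.86995913517904
top 0 216.67461912742147 248.23514919891082
top 20 214.66251851024595 247.6644576088276
(array([445.3, 306.5,  45.3]), np.float64(3.0427638801961887))
```

View pics/c4.png

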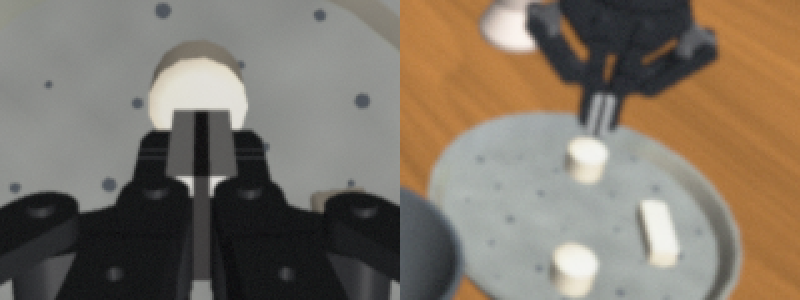

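The crop shows the shut fingertips hanging above the round: the tip is at about (320,240) in the wrist view and (469,263) in the scene view, which triangulates to about 40 mm. The fingers therefore end roughly 30 mm above the reported TCP. I'll reopen and go down in small steps, watching the force.

Emit:
step_arm --moves '[[[0, 0, 0], [0, 0, 0], 0.3], [[0, 0, 0], [0, 0, 0], 0.3], [[0, 0, 0], [0, 0, 0], 0.3], [[0, 0, 0], [0, 0, 0.03], 0.3], [[0, 0, 0], [0, 0, 0.06], 0.3], [[0, 0, 0], [0, 0, 0.09], 0.3], [[0, 0, 0], [0, 0, 0.09], 0.3]]'

```text
clock: 5.3
eef_pos: [448.5, 307.6, -8.1]
tcp_rot: [3.141, -0.002, -2.356]
contact_force: [-0.2, -0.0, 0.3]
opening: 0.654
grasp_force: 0.0
```

Run:
```python
from h import *
im=save('wrist','w5.png'); im2=save('scene','s5.png')
cv2.imwrite('pics/c5.png',np.hstack([cv2.resize(im[170:330,200:440],(400,300)),cv2.resize(im2[210:330,390:550],(400,300),interpolation=3)])[:,:,::-1])
print(telemetry.sense()['contact_force'],telemetry.sense()['eef_pos'])
```

```text
[-2.40417580e-04  5.00873531e-01 -1.70293022e-01] [448.99840176 307.98083148  -7.29632008]
```

View pics/c5.png

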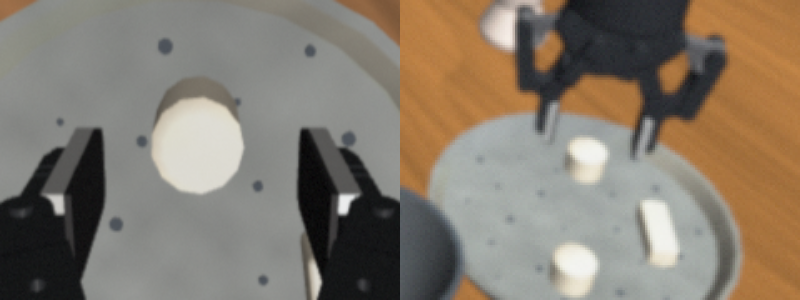

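The open fingers straddle the round symmetrically but are still high: tip midpoint (592,146) in the crop, against the sweet at (586,160). I'll go further down, guarded by the force reading.

Emit:
step_arm --moves '[[[0, 0, 0], [0, 0, 0.02], 0.3], [[0, 0, 0], [0, 0, 0.04], 0.3], [[0, 0, 0], [0, 0, 0.05], 0.3], [[0, 0, 0], [0, 0, 0.05], 0.3]]'

```text
clock: 5.8
eef_pos: [449.0, 308.0, -17.3]
tcp_rot: [3.142, -0.001, -2.356]
contact_force: [-0.3, 0.4, -1.2]
opening: 0.651
grasp_force: 0.0
```

Run:
```python
from h import *
im=save('wrist','w6.png'); im2=save('scene','s6.png')
s=telemetry.sense(); print(s['contact_force'],s['eef_pos'],s['qpos'])
```

```text
[-0.27686888 -0.25105056  0.42638095] [449.1948179  308.12101495 -16.97985291] [ 5.98461695e-01  5.19616721e-01  1.94825433e+00  2.82043041e-05
  6.73854589e-01 -1.75762796e+00]
```

Emit:
step_arm --moves '[[[0, 0, 0], [0, 0, 0.01], 0.2], [[0, 0, 0], [0, 0, 0.02], 0.1], [[0, 0, 0], [0, 0, 0.03], 0.1], [[0, 0, 0], [0, 0, 0.03], 0.1]]'

```text
clock: 6.3
eef_pos: [449.0, 308.0, -23.2]
tcp_rot: [3.142, -0.0, -2.356]
contact_force: [-0.3, 0.2, -0.4]
opening: 0.55
grasp_force: 0.0
```

Now I'll close gently here; the sweet's top is at 30 mm, so the pads should catch most of it.

Emit:
step_arm --moves '[[[0, 0, 0], [0, 0, 0], -0.2], [[0, 0, 0], [0, 0, 0], -0.5], [[0, 0, 0], [0, 0, 0], -0.8], [[0, 0, 0], [0, 0, 0], -1], [[0, 0, 0], [0, 0, 0], -1]]' --squeeze 25

```text
clock: 6.8
eef_pos: [449.2, 308.1, -22.8]
tcp_rot: [3.142, 0.0, -2.356]
contact_force: [-0.4, -0.8, 3.5]
opening: 0.309
grasp_force: 24.7
```

Run:
```python
from h import *
im=save('wrist','w7.png'); im2=save('scene','s7.png')
cv2.imwrite('pics/c7.png',np.hstack([cv2.resize(im[170:330,200:440],(400,300)),cv2.resize(im2[210:330,390:550],(400,300),interpolation=3)])[:,:,::-1])
s=telemetry.sense(); print(s['contact_force'],s['eef_pos'],s['opening'],s['grasp_force'])
```

```text
[-0.73926278 -1.36830363  4.36834142] [449.27043715 308.16471295 -22.75287651] 0.30974550523496375 24.73857353325002
```

View pics/c7.png

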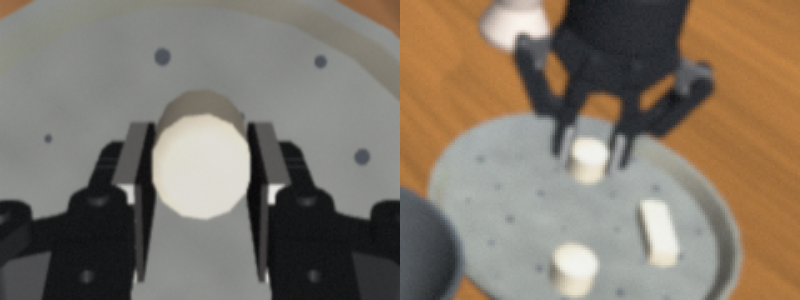

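Grip confirmed at 24.7 N with the opening at 0.31 (about 26 mm), and the round at wrist crop (200,165) sits between the pads. I'll do a small test lift that stays under the drop limit.

Emit:
step_arm --moves '[[[0, 0, 0], [0, 0, -0.02], -1], [[0, 0, 0], [0, 0, -0.05], -1], [[0, 0, 0], [0, 0, -0.07], -1], [[0, 0, 0], [0, 0, -0.07], -1]]' --squeeze 40

```text
clock: 7.3
eef_pos: [449.7, 308.5, -8.2]
tcp_rot: [-3.141, 0.001, -2.356]
contact_force: [0.1, 0.6, -0.3]
opening: 0.302
grasp_force: 39.3
```

Run:
```python
from h import *
np.set_printoptions(precision=3,suppress=True)
im=save('wrist','w8.png'); im2=save('scene','s8.png')
a=cv2.imread('pics/s7.png')[210:330,390:550]; b=im2[210:330,390:550,::-1]
cv2.imwrite('pics/c8.png',np.hstack([cv2.resize(im[170:330,200:440,::-1],(400,300)),cv2.resize(b,(400,300),interpolation=3)]))
s=telemetry.sense(); print(s['contact_force'],s['eef_pos'],s['opening'],s['grasp_force'])
go([563,27,80],225)
for c in ['wrist','scene']:
  for d in imaging.mark_of(c,'round_1')[:4]: print(c,round(d['conf'],2),d['xy'],atz(c,d['xy'],8)[:2],atz(c,d['xy'],22)[:2])
```

```text
[ 0.036 -0.604 -0.306] [449.336 308.212  -8.73 ] 0.3034707758867758 39.302352155791596
now [449.3 308.2  -8.7] [-180.      0.02 -135.01] turn [-0.     0.001 -0.   ] shift [ 0.592 -1.396 -0.444]
wrist 0.65 [321.9, 240.4] [450.686 311.203] [446.635 307.057]
scene 0.73 [464.5, 272.8] [437.534 298.717] [450.314 308.41 ]
scene 0.62 [460.2, 318.2] [521.72  375.727] [532.294 383.402]
scene 0.58 [294.7, 156.5] [ 521.282 -296.46 ] [ 531.867 -271.173]
```

View pics/c8.png

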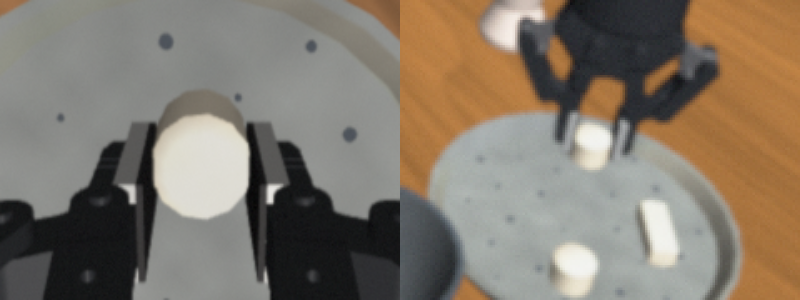

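The round rose with the gripper: it is unchanged in the wrist crop and moved up about 15 px in the scene crop. I'll carry it to the middle dish.

Emit:
step_arm --moves '[[[0, 0, 0], [0, 0, -0.15], -1], [[0, 0, 0], [0.02, -0.05, -0.35], -1], [[0, 0, 0], [0.08, -0.2, -0.35], -1], [[0, 0, 0], [0.16, -0.38, -0.35], -1], [[0, 0, 0], [0.24, -0.57, -0.35], -1], [[0, 0, 0], [0.32, -0.76, -0.35], -1], [[0, 0, 0], [0.4, -0.94, -0.35], -1], [[0, 0, 0], [0.4, -0.94, -0.35], -1]]'

```text
clock: 8.3
eef_pos: [526.9, 115.0, 61.0]
tcp_rot: [-3.141, -0.0, -2.36]
contact_force: [-0.3, -0.6, -0.5]
opening: 0.305
grasp_force: 39.5
```

Run:
```python
from h import *
np.set_printoptions(precision=3,suppress=True)
s=telemetry.sense(); print(s['opening'],s['grasp_force'])
go([563,27,15],225)
save('wrist','w9.png'); c=imaging.calibration('wrist')
for n in ['round_1','bar_1','cross_1','dish_1']:
    for d in imaging.mark_of('wrist',n): print(n,round(d['conf'],2),d['xy'],atz('wrist',d['xy'],8,c)[:2])
```

```text
0.305020262906102 39.516969909891486
now [526.9 115.   61. ] [-179.94   -0.01 -135.2 ] turn [-0.001 -0.    -0.004] shift [ 0.182 -0.439  0.231]
round_1 0.59 [321.3, 243.1] [549.783 141.642]
bar_1 0.81 [593.9, 353.3] [454.626 385.884]
bar_1 0.72 [264.0, 85.5] [493.927  29.665]
bar_1 0.55 [109.3, 96.8] [576.388 -42.787]
dish_1 0.71 [190.9, 90.0] [532.268  -4.759]
```

Emit:
step_arm --moves '[[[0, 0, 0], [0.08, -0.19, 0], -1], [[0, 0, 0], [0.16, -0.38, 0.05], -1], [[0, 0, 0], [0.182, -0.44, 0.15], -1], [[0, 0, 0], [0.182, -0.44, 0.3], -1], [[0, 0, 0], [0.182, -0.44, 0.37], -1], [[0, 0, 0], [0.182, -0.44, 0.37], -1]]'

```text
clock: 9.15
eef_pos: [559.9, 31.5, -14.8]
tcp_rot: [3.139, -0.003, -2.355]
contact_force: [0.8, 0.5, -0.2]
opening: 0.302
grasp_force: 39.6
```

Run:
```python
from h import *
np.set_printoptions(precision=4,suppress=True)
go([563,27,-22],225)
```

```text
now [559.9  31.5 -14.8] [ 179.83   -0.18 -134.93] turn [ 0.0037 -0.004   0.0016] shift [ 0.0052 -0.027   0.0359]
```

Emit:
step_arm --moves '[[[0, 0, 0], [0, 0, 0.015], -1], [[0, 0, 0], [0, 0, 0.03], -1], [[0, 0, 0], [0, 0, 0.035], -1], [[0, 0, 0], [0, 0, 0.035], -1]]'

```text
clock: 9.55
eef_pos: [562.4, 30.9, -19.4]
tcp_rot: [-3.141, 0.001, -2.356]
contact_force: [0.1, 0.2, -1.1]
opening: 0.302
grasp_force: 39.6
```

Emit:
step_arm --moves '[[[0, 0, 0], [0, 0, 0.007], -1], [[0, 0, 0], [0, 0, 0.014], -1], [[0, 0, 0], [0, 0, 0.014], -1]]'

```text
clock: 9.85
eef_pos: [562.3, 30.6, -22.6]
tcp_rot: [-3.141, 0.0, -2.356]
contact_force: [-0.2, 1.1, 0.0]
opening: 0.305
grasp_force: 39.7
```

Emit:
step_arm --moves '[[[0, 0, 0], [0, 0, 0.005], -1], [[0, 0, 0], [0, 0, 0.005], -1]]'

```text
clock: 10.05
eef_pos: [562.3, 30.6, -22.7]
tcp_rot: [-3.141, 0.0, -2.356]
contact_force: [-3.2, 0.8, 13.0]
opening: 0.3
grasp_force: 40.8
```

Floor contact felt (13 N). Now I'll open and lift away.

Emit:
step_arm --moves '[[[0, 0, 0], [0, 0, -0.002], -0.3], [[0, 0, 0], [0, 0, -0.002], -0.1], [[0, 0, 0], [0, 0, -0.002], 0.1], [[0, 0, 0], [0, 0, -0.002], 0.1], [[0, 0, 0], [0, 0, -0.06], 0.1], [[0, 0, 0], [0, 0, -0.2], 0.1], [[0, 0, 0], [0, 0, -0.45], 0.1], [[0, 0, 0], [0, 0, -0.65], 0.1]]'

```text
clock: 10.85
eef_pos: [562.1, 30.7, 108.9]
tcp_rot: [-3.141, 0.0, -2.356]
contact_force: [0.9, 0.1, 0.3]
opening: 0.548
grasp_force: 0.0
```

Run:
```python
from h import *
np.set_printoptions(precision=3,suppress=True)
imaging.grab_frame('top'); im=save('wrist','w10.png'); c=imaging.calibration('wrist')
for cam in ['top','wrist']:
  for n in ['round_1','bar_1','cross_1','dish_1']:
    for d in imaging.mark_of(cam,n): print(cam,n,round(d['conf'],2),d['xy'],atz(cam,d['xy'],8)[:2])
# cross orientation: white blobs from the wrist image on the z=24 plane
m=(im.min(2)>175).astype(np.uint8); N,l,st,ce=cv2.connectedComponentsWithStats(m)
for i in range(1,N):
    if st[i,4]<150 or st[i,4]>3000: continue
    ys,xs=np.nonzero(l==i); P=np.array([atz('wrist',(x,y),24,c)[:2] for x,y in zip(xs,ys)]); q=P-P.mean(0)
    a=np.arctan2(q[:,1],q[:,0]); rr=(q**2).sum(1)**.5; k=(rr**4*np.exp(4j*a)).sum()
    print('blob',ce[i],st[i,4],P.mean(0),rr.max(),'4fold axis deg',np.degrees(np.angle(k))/4)
go([491,-52,60],225)
```

```text
top round_1 0.57 [195.7, 219.0] [533.087 370.897]
top bar_1 0.44 [191.7, 248.8] [449.316 378.779]
top bar_1 0.35 [204.9, 233.6] [491.091 343.33 ]
top cross_1 0.73 [461.4, 214.6] [ 529.328 -376.493]
top cross_1 0.69 [458.8, 244.1] [ 447.062 -362.409]
top dish_1 0.89 [446.0, 229.0] [ 489.724 -330.453]
wrist round_1 0.82 [325.6, 178.8] [550.9    27.832]
wrist bar_1 0.9 [252.8, 134.2] [567.661 -44.504]
wrist bar_1 0.7 [375.8, 130.9] [490.697  28.612]
wrist bar_1 0.66 [627.3, 342.7] [451.517 372.309]
wrist cross_1 0.63 [313.5, 61.5] [489.315 -48.334]
wrist dish_1 0.86 [571.4, 329.5] [483.876 317.74 ]
wrist dish_1 0.86 [314.6, 128.7] [526.976  -9.988]
blob [314.412  59.921] 1381 [495.117 -47.144] 19.70481039707494 4fold axis deg -34.31965963534964
blob [626.657 126.457] 1182 [349.197 171.28 ] 21.65298905718269 4fold axis deg -32.38220575904987
blob [377.984 129.612] 1048 [495.977  28.104] 23.275101804194545 4fold axis deg 30.10027931512277
blob [247.079 134.938] 1051 [576.405 -46.171] 23.603677931801876 4fold axis deg -43.89313093695531
blob [324.157 185.923] 718 [561.499  30.489] 13.557393772544042 4fold axis deg -41.81149949061958
blob [634.783 352.901] 322 [461.159 375.816] 23.325028557785547 4fold axis deg -33.165040686949396
now [561.2  30.6 105. ] [ 179.91   -0.1  -135.  ] turn [ 0.002 -0.002 -0.   ] shift [ 0.54  -0.044  0.226]
```

Emit:
step_arm --moves '[[[0, 0, -0.08], [0.16, 0, 0], 0.5], [[0, 0, -0.16], [0.36, -0.01, 0.05], 0.5], [[0, 0, -0.238], [0.52, -0.04, 0.15], 0.5], [[0, 0, -0.238], [0.52, -0.049, 0.27], 0.5], [[0, 0, -0.238], [0.52, -0.049, 0.27], 0.5], [[0, 0, -0.238], [0.52, -0.049, 0.27], 0.5]]'

```text
clock: 11.95
eef_pos: [495.3, -49.7, 52.1]
tcp_rot: [3.14, -0.001, -2.17]
contact_force: [-0.5, 0.5, -0.1]
opening: 0.747
grasp_force: 0.0
```

```bash
cat >> h.py <<'E'
def blobs(fn='x.png',z=24):
    im=save('wrist',fn); c=imaging.calibration('wrist')
    m=(im.min(2)>175).astype(np.uint8); N,l,st,ce=cv2.connectedComponentsWithStats(m)
    for i in range(1,N):
        if st[i,4]<150 or st[i,4]>6000: continue
        ys,xs=np.nonzero(l==i); P=np.array([atz('wrist',(x,y),z,c)[:2] for x,y in zip(xs,ys)]); q=P-P.mean(0)
        a=np.arctan2(q[:,1],q[:,0]); rr=(q**2).sum(1)**.5; k=(rr**4*np.exp(4j*a)).sum()
        print('blob',ce[i],st[i,4],P.mean(0),rr.max(),'4fold axis deg',np.degrees(np.angle(k))/4)
E
python3 - <<'E'
from h import *
np.set_printoptions(precision=4,suppress=True)
blobs('w11.png'); go([495,-47.5,-10],235.7)
print(telemetry.sense()['qpos'])
E
```

```text
blob [322.4763 212.0019] 1564 [495.3186 -47.7933] 19.68117398608484 4fold axis deg -33.854818103901366
blob [375.844 296.364] 923 [499.5489  29.4319] 25.5536369785585 4fold axis deg 40.17797623027854
blob [310.1361 333.034 ] 294 [558.4021  27.9772] 13.338642044607123 4fold axis deg -43.871138571751935
now [496.  -49.5  52.6] [-180.      0.01 -124.29] turn [-0.      0.0001  0.0002] shift [-0.0055  0.0101  0.3132]
[-0.1026  0.3489  2.0172  0.0001  0.7754 -2.6458]
```

Emit:
step_arm --moves '[[[0, 0, 0], [-0.005, 0.009, 0.15], 0.5], [[0, 0, 0], [-0.005, 0.009, 0.28], 0.5], [[0, 0, 0], [-0.005, 0.009, 0.35], 0.5], [[0, 0, 0], [-0.005, 0.009, 0.365], 0.5], [[0, 0, 0], [-0.005, 0.009, 0.365], 0.5]]'

```text
clock: 12.5
eef_pos: [495.2, -47.6, -20.2]
tcp_rot: [-3.141, 0.0, -2.169]
contact_force: [0.7, 0.4, -0.6]
opening: 0.746
grasp_force: 0.0
```

Emit:
step_arm --moves '[[[0, 0, 0], [0, 0, 0.015], 0.4], [[0, 0, 0], [0, 0, 0.015], 0.2], [[0, 0, 0], [0, 0, 0.015], 0], [[0, 0, 0], [0, 0, 0.015], -0.4], [[0, 0, 0], [0, 0, 0.015], -1], [[0, 0, 0], [0, 0, 0.015], -1]]' --squeeze 25

```text
clock: 13.1
eef_pos: [495.0, -48.0, -23.0]
tcp_rot: [-3.141, 0.001, -2.17]
contact_force: [-0.9, 0.1, 6.0]
opening: 0.46
grasp_force: 24.5
```

Emit:
step_arm --moves '[[[0, 0, 0], [0, 0, -0.02], -1], [[0, 0, 0], [0, 0, -0.05], -1], [[0, 0, 0], [0, 0, -0.065], -1], [[0, 0, 0], [0, 0, -0.065], -1]]' --squeeze 40

```text
clock: 13.5
eef_pos: [495.0, -48.0, -10.0]
tcp_rot: [-3.141, 0.001, -2.169]
contact_force: [0.2, -0.7, -0.8]
opening: 0.448
grasp_force: 40.1
```

Run:
```python
from h import *
np.set_printoptions(precision=4,suppress=True)
save('scene','s12.png'); blobs('w12.png',37)
s=telemetry.sense();print(s['opening'],s['grasp_force'],s['contact_force']); go([470,312,70],235.7)
a=cv2.imread('pics/w12.png')[150:400,180:460]; b=cv2.imread('pics/s12.png')[150:260,280:420]
cv2.imwrite('pics/c12.png',np.hstack([cv2.resize(a,(400,330)),cv2.resize(b,(400,330),interpolation=3)]))
```

```text
blob [320.7954 257.1567] 3236 [493.7061 -48.6677] 19.606561572363233 4fold axis deg -34.113112681851575
0.44780933968282133 40.14029324054718 [0.4333 0.8694 0.5435]
now [494.6 -48.  -10.6] [-179.98    0.01 -124.3 ] turn [-0.0003  0.0002  0.    ] shift [-1.4178  1.1157 -0.4029]
```

Emit:
step_arm --moves '[[[0, 0, 0], [0, 0, -0.2], -1], [[0, 0, 0], [-0.05, 0.04, -0.4], -1], [[0, 0, 0], [-0.2, 0.16, -0.4], -1], [[0, 0, 0], [-0.38, 0.3, -0.4], -1], [[0, 0, 0], [-0.57, 0.45, -0.4], -1], [[0, 0, 0], [-0.76, 0.6, -0.4], -1], [[0, 0, 0], [-0.95, 0.75, -0.4], -1], [[0, 0, 0], [-0.95, 0.75, -0.4], -1]]'

```text
clock: 14.4
eef_pos: [477.5, 198.6, 69.4]
tcp_rot: [3.142, 0.002, -2.165]
contact_force: [1.0, 0.1, -0.5]
opening: 0.449
grasp_force: 40.5
```

Run:
```python
from h import *
np.set_printoptions(precision=4,suppress=True)
go([470,312,-10],235.7);s=telemetry.sense();print(s['opening'],s['grasp_force']); blobs('w13.png')
```

```text
now [477.5 198.6  69.4] [ 180.      0.11 -124.04] turn [0.     0.0025 0.0057] shift [-0.4481  0.3485  0.3976]
0.44882867505469065 40.52736282348633
blob [145.1038  21.0279] 1253 [501.9457  31.4246] 18.75046194262196 4fold axis deg 7.764535677309905
blob [428.2777  33.9409] 3874 [354.6875 140.2498] 26.75778953158678 4fold axis deg -18.926947253353514
blob [72.5327 70.4013] 1423 [562.2358  26.4427] 14.007993732547622 4fold axis deg -43.0372954687369
blob [407.9482  89.9223] 193 [382.8001 162.657 ] 9.045090640121964 4fold axis deg -7.724635474998484
blob [320.8185 257.1171] 3355 [500.9674 232.0564] 33.524636771994665 4fold axis deg -34.11230233815537
```

Emit:
step_arm --moves '[[[0, 0, 0], [-0.17, 0.13, 0], -1], [[0, 0, 0], [-0.34, 0.26, 0], -1], [[0, 0, 0], [-0.45, 0.35, 0.05], -1], [[0, 0, 0], [-0.45, 0.35, 0.2], -1], [[0, 0, 0], [-0.45, 0.35, 0.33], -1], [[0, 0, 0], [-0.45, 0.35, 0.4], -1], [[0, 0, 0], [-0.45, 0.35, 0.4], -1]]'

```text
clock: 15.15
eef_pos: [469.3, 305.3, -12.6]
tcp_rot: [3.14, -0.004, -2.17]
contact_force: [-0.7, 0.1, 0.1]
opening: 0.452
grasp_force: 40.5
```

Run:
```python
from h import *
np.set_printoptions(precision=4,suppress=True)
go([470,312,-22],235.7); blobs('w14.png')
```

```text
now [469.3 305.3 -12.6] [ 179.91   -0.22 -124.36] turn [ 0.0019 -0.005  -0.0013] shift [-0.0296  0.0159  0.0469]
blob [320.7235 256.995 ] 3201 [472.7157 310.1804] 21.412789202408025 4fold axis deg -34.337519382243265
```

Emit:
step_arm --moves '[[[0, 0, 0], [0, 0, 0.02], -1], [[0, 0, 0], [0, 0, 0.04], -1], [[0, 0, 0], [0, 0, 0.05], -1], [[0, 0, 0], [0, 0, 0.05], -1]]'

```text
clock: 15.6
eef_pos: [470.6, 307.3, -20.5]
tcp_rot: [-3.141, 0.0, -2.169]
contact_force: [0.2, 0.7, -0.6]
opening: 0.456
grasp_force: 40.5
```

Emit:
step_arm --moves '[[[0, 0, 0], [0, 0, 0.004], -1], [[0, 0, 0], [0, 0, 0.007], -1], [[0, 0, 0], [0, 0, 0.007], -1]]'

```text
clock: 15.9
eef_pos: [470.5, 307.3, -22.1]
tcp_rot: [3.142, -0.0, -2.169]
contact_force: [0.2, 0.2, 0.5]
opening: 0.45
grasp_force: 40.5
```

Emit:
step_arm --moves '[[[0, 0, 0], [0, 0, 0.005], -1], [[0, 0, 0], [0, 0, 0.005], -1]]'

```text
clock: 16.1
eef_pos: [470.6, 307.4, -22.8]
tcp_rot: [-3.142, 0.0, -2.169]
contact_force: [-0.6, -0.1, 4.9]
opening: 0.45
grasp_force: 40.9
```

Floor contact felt (4.9 N). I'll release and lift.

Emit:
step_arm --moves '[[[0, 0, 0], [0, 0, 0], 0.1], [[0, 0, 0], [0, 0, 0], 0.3], [[0, 0, 0], [0, 0, 0], 0.4], [[0, 0, 0], [0, 0, 0], 0.4], [[0, 0, 0], [0, 0, -0.06], 0.4], [[0, 0, 0], [0, 0, -0.2], 0.4], [[0, 0, 0], [0, 0, -0.45], 0.4], [[0, 0, 0], [0, 0, -0.7], 0.4]]'

```text
clock: 16.9
eef_pos: [469.8, 306.9, 118.7]
tcp_rot: [3.141, -0.001, -2.169]
contact_force: [0.5, 1.4, -0.2]
opening: 0.699
grasp_force: 0.0
```

Emit:
step_arm --moves '[[[0, 0, 0], [0.25, 0, -0.2], 0.4], [[0, 0, 0], [0.5, 0, -0.2], 0.4], [[0, 0, 0], [0.5, 0, -0.2], 0.4], [[0, 0, 0], [0.5, 0, -0.2], 0.4]]'

```text
clock: 17.3
eef_pos: [413.5, 223.6, 158.0]
tcp_rot: [-3.141, 0.001, -2.171]
contact_force: [0.4, -0.3, 1.4]
opening: 0.703
grasp_force: 0.0
```

Run:
```python
from h import *
np.set_printoptions(precision=1,suppress=True)
s=telemetry.sense();print(s['eef_pos'],s['opening'])
blobs('w15.png'); a=save('top','t15.png'); b=save('scene','s15.png')
for n in ['tea_bowl','whisk_1','canister','dish_1']:
    for d in imaging.mark_of('scene',n)[:2]: print(n,d['xy'])
f=np.hstack([cv2.resize(a[140:300,150:510],(400,260)),cv2.resize(b[110:370,220:520],(400,260))])[:,:,::-1]
w=cv2.resize(cv2.imread('pics/w15.png')[0:200],(800,250))
cv2.imwrite('pics/f.png',np.vstack([f,cv2.resize(cv2.imread('pics/w15.png'),(528,330)) if 0 else np.pad(cv2.resize(cv2.imread('pics/w15.png'),(528,330)),((0,0),(0,272),(0,0)))]))
```

```text
[413.5 223.6 158. ] 0.7028712882424651
blob [ 7.3 40.8] 804 [576.9 -42.6] 23.292317136471198 4fold axis deg 42.705373920474216
blob [128.5  58.3] 949 [496.1  30.6] 23.433196960813746 4fold axis deg 30.17469046844177
blob [304.8  81.8] 1578 [373.6 139.1] 23.536832004359415 4fold axis deg -19.300046396394293
blob [ 76.1 101.8] 665 [563.9  30.5] 13.685918080844216 4fold axis deg 0.27865993770759884
blob [321. 270.] 589 [470.9 308.3] 19.377294365922236 4fold axis deg -34.01365051737616
blob [367.6 312.2] 490 [457.  382.3] 23.03559642239124 4fold axis deg -36.425884584685434
tea_bowl [372.4, 340.2]
tea_bowl [366.7, 166.9]
whisk_1 [318.3, 275.8]
whisk_1 [253.0, 193.1]
canister [364.9, 168.5]
dish_1 [459.3, 300.9]
dish_1 [300.6, 155.1]
```

View pics/f.png

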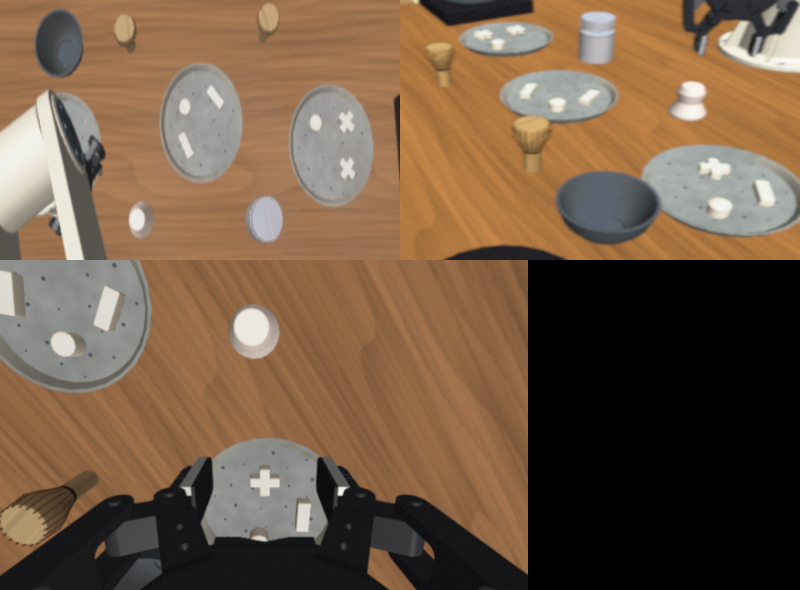

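The guest dish now holds a cross at (714,168), a bar at (765,192) and a round at (719,208). The middle dish has two bars and a round, everything lies flat, and the bystanders haven't moved.

```bash
python3 -c "
from rig import r; print(r.sign_off())"
```

```text
the job is handed in; nothing more can be done
None
```

The guest's dish now holds one round, one bar and one cross, the surplus round lies in the middle dish, and the final pictures show every sweet flat and the bystanders unmoved; the job is handed in, with no verdict returned.

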